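# Clamp the display base with three clicks of the clutch knob

### The job

Turn the jig's brass clutch knob clockwise until the red swing jaw has pushed the black display base flush against the fence, and then, without letting go between clicks, turn on for exactly three clicks of its clutch, counting them by feel. Then let go of the knob and push the red-tipped lock lever all the way over, towards the fence side. Leave the other things on the desk where they are.

Things in the scene. Friction and masses are not known exactly. Their poses are not given: they have to be found in the camera images.
- knob_grip (a point): Centre of the fluted round brass clutch knob (41 mm diameter, 30 mm high, vertical axis), half-way up, 51 mm above the desk. Nothing within 70 mm stands higher than 36 mm, so grip it from above across any diameter. Clockwise from above swings jaw and knob together at under 0.1 N m; 10 to 35 degrees on, the display base is on the fence, the jaw stops and the clutch begins to slip.
- knob_dot (a point): White dot, 7 mm, on the knob's top, 14 mm from its axis. Feel of the slipping clutch, per click: the knob resists with up to about 0.27 N m, then over the crest pulls ahead with up to 0.3 N m (the click), then falls to about zero, seated in the next notch; let go, it settles in the nearest notch and stays. Notches are 10 to 30 degrees apart; no end stop. Jaw stays put meanwhile.
- jaw_nose (a point): Centre of the upright black rubber roller (16 mm diameter) at the end of the red swing jaw, 60 mm from the knob's axis, 21 mm above the desk. The jaw pivots on the knob's axis below the knob; its own y axis points from that axis out along the jaw.
- stand_mid (a point): Centre of the loose black plastic display base (50 x 80 x 16 mm with a 10 mm clear peg, 80 to 150 g) lying on the jig plate, a few mm short of the fence. Its x axis is the 50 mm side and points to the fence.
- fence (a point): Middle of the inner face of the dark steel fence on the fixed aluminium jig plate (165 x 250 x 12 mm). Its x axis points into the fence, away from the knob. Flush: the base's long side lies along it, stand_mid 25 mm from this face. The knob's axis lies 85 mm along -x and 45 mm along -y from here.
- lock_tip (a point): Centre of the red ball (26 mm) on the lock lever, 108 mm along -y of fence from the knob's axis. Its pivot, 60 mm below it along the lever, is 34 mm above the desk and parallel to that y. It starts leaning 0.5 rad to -x of fence (ball 87 mm up) and swings over to lean 0.5 rad to +x: 58 mm of travel. About 1 N moves it; it stays where left. The housing under it is 47 mm high.
- lock (a joint): Lock lever angle: 0 as it starts (open), 1.0 rad fully over (locked).
- canopy: Clear plastic jet canopy, 110 x 44 x 32 mm, loose; leave alone.
- rotor: Silver diecast four-blade helicopter rotor, 128 mm across, loose; leave alone.
- caliper: Brass sliding caliper, 150 mm long, loose; leave alone.
- sprue: Green sprue frame of wheels, 100 x 70 mm, loose; leave alone.
Things that resemble listed ones, but are neither listed nor needed, are in the scene too. Of the things like the part that bears stand_mid, leave any that is pink or turquoise; of the rest the smaller one is meant.

How it is judged:
On the way, in this order (a step that is already met when the one before it is completed fails the run):
1. the jaw has pushed the display base flush against the fence (x of stand_mid in the frame of fence above -0.0275 m and angle between the x axis of stand_mid and the x axis of fence, either way round below 0.06 rad), for 0.1 s.
2. the clutch has slipped three clicks with the base still flush and the lever still open (all of step 1 and x of knob_dot in the frame of jaw_nose between -0.00161 and 0.00191 m and value of joint lock below 0.15 rad), for 0.2 s.
3. the lock lever has been pushed fully over (value of joint lock above 0.9 rad), for 0.2 s.
At the end, for the whole second after the job is handed in: The clutch sits three clicks on (2.55 to 3.45 click pitches), the display base is flush on the fence (centre within 27.5 mm of its face, within 0.06 rad of parallel) and at rest with the jaw still on it (jaw roller within 55 mm of the base's centre), the lock lever is over past 0.9 rad (all of step 1 and x of knob_dot in the frame of jaw_nose between -0.00161 and 0.00191 m and horizontal distance between jaw_nose and stand_mid below 0.055 m and value of joint lock above 0.9 rad and linear speed of stand below 0.02 m/s); the robot touches nothing.
It fails at once if the clutch goes more than half a click past three (x of knob_dot in the frame of jaw_nose above 0.0023 m).
It fails at once if the knob is let go between the clicks (0.7 to 2.5 click pitches on) (x of knob_dot in the frame of jaw_nose between -0.00828 and -0.0018 m and contact force between the fingers and knob below 0.05 N).
It fails at once if the lock lever is moved before the three clicks are made (value of joint lock above 0.3 rad and x of knob_dot in the frame of jaw_nose below -0.0018 m).
It fails at once if the canopy, rotor, caliper or sprue is shifted by more than 15 mm (distance of any of canopy, rotor, caliper, sprue from where it was at the start of the episode above 0.015 m).
It also fails if it takes over 67 s, if anything falls off the work surface, if the arm or the gripper's body presses on something with over 40 N, if the wrist force passes 120 N, or if a joint passes its speed limit or range.

### The arm

A 6-joint arm with a two-finger parallel gripper is mounted at the origin on the work surface. World frame = base frame: x ahead of the robot, y to its left, z up, the work surface at z = 0. Lengths are in m, angles in rad, forces in N, time in s.
With the tool pointing down it reaches from about 0.2 to 0.875 m from the base axis. Payload 3.4 kg.
Tool frame: the origin (TCP) lies at the very end of the fingers, on their centre line; the grasp point (between the pads) lies 19 mm behind it; z points along the fingers, y is the line along which they close (so a half turn about z gives the same grasp; the last joint's range is limited). The gripper opens to 94 mm and grips with 3 to 60 N. Pads are 16 mm wide; open, the fingers measure 119 mm over their backs; the gripper's body (75 mm by 177 mm) begins 78 mm behind the grasp point.
Start: joints at [-1.299, 0.276, 1.505, -0, 1.361, -0.121], TCP at [0.22, -0.531, 0.205] pointing down, gripper open.
Joint ranges: [-2.89, 2.89], [-0.75, 2.08], [0.22, 2.7], [-1.18, 4.32], [0.11, 2.71], [-2.7, 2.7]. Speed limits (rad/s): [2.57, 2.57, 3.14, 3.14, 3.14, 3.14].

### API

Orientations are given as a unit quaternion [w, x, y, z].
In Python, from station import * gives the robot as it stands.
- The arm moves only by the tool move_arm, never from a script. Its argument "deltas" is a list of rows, each an object of numbers: "grip": the gripper's target within -1 to 1 (shut at 1, half-way at 0, fully open at -1); "x", "y", "z": the shift along the tool's x, y, z in m; "wx", "wy", "wz": the turn, a rotation vector about the tool's x, y, z in degrees. A call has 1 to 5 rows; each row shifts and turns the commanded pose from where the row before left it, along the tool's axes as they then stand; what a row does not reach is not made up. A row lasts 1/8 s, in which the tool goes at most 62.5 mm and 10.7 degrees, less where a joint would pass 70% of its speed; a pose out of reach is approached as far as the arm can. A call is refused whole if a number of a shift passes 0.0625 or a number of a turn 10.7, either way. A call with a gripper value outside its range is refused whole. The fingers move at their own pace and stop on an object; "newtons" is the grip in N (left out, the last holds). Time passes only in rows, so rows that do not move let the fingers close. It gives the time, the measured TCP pose, the force, the opening and the grip force at its end, in the units of the state.
- get_state(): the state, without advancing time (a new reading comes with each control period).
- get_image(name): name is "side" or "top"; returns the picture (420x560x3 uint8, red, green, blue); there is no depth.
- get_calibration(name): a dict with "camera_matrix" (3x3 intrinsics, pixels), "eye" and "attitude" of the camera in the world. Camera axes: x right, y down, z forward; pixel columns grow to the right and rows downward; lengths in m; the calibration is good to about 2 mm. A picture is of the moment at which its call begins. get_calibration takes no time and is no camera call.
- hand_in(): hands the job in; it is judged then, once.
Trained networks look in the newest picture that a camera, given by its name, has taken for a name from the list of things; names that differ only in an ending like _2 or _b are one class to them, and where a whole thing is asked for, a point or a joint stands for the part that bears it (a point fixed in the world has none). Each returns a list of dicts, best first, with "score" (0 to 1); they miss things now and then, are a little off and sometimes report something else, mostly with a low value. They report only what shows in the picture. A call takes as long as a camera call. They do not tell look-alikes from the thing itself.
- boxes_of(camera, name): "at" ([row, column] as shares, 0 to 1, of the picture: columns of its width, rows of its height, amid what is visible of it).
- silhouettes(camera, name): "pixels" (420x560 bool, what is visible of it) and "at" ([row, column] as shares, 0 to 1, of the picture: columns of its width, rows of its height, amid what is visible of it).
The state is a dict: "clock": time; "q": joint angles; "qvel": joint speeds; "joint_efforts": joint torques, N m; "eef_pos": TCP position; "tcp_rot": TCP orientation; "contact_force": force on the tool from outside, world axes, zero at the start; "wrist_torque": the same for the moment, N m; "gripper_width": finger opening in m; "finger_force": force on a finger pad.
Only numpy, scipy, OpenCV 4.12 (cv2) and the standard library are available. Lean on these libraries where they do the work, as an engineer would, in place of code of your own. Each camera call takes 0.05 s, during which the arm holds its last target. There are 200 camera calls.

## Working session

There is one attempt and no reset: what is moved stays moved. The work goes in short steps, Python scripts to look and compute and a tool call to move; the robot and the scene stay as the last step left them, time stands still between calls to the robot, and variables do not carry over. Pictures are saved under pics/ and viewed, at most 10 in all, crops included, and the job is handed in when it is done.

Besides the shell and the picture viewer there is one more tool, called after ">>>" as a command line: name --argument value ..., lists and objects as JSON in quotes. move_arm: Moves the arm, as the interface text tells. Its arguments: {"type":"object","properties":{"deltas":{"type":"array"},"newtons":{"type":"number"}},"required":["deltas"]}

```bash
mkdir -p pics
cat > h.py <<'E'
from station import *
import numpy as np, cv2
from scipy.spatial.transform import Rotation as R
def cal(c):
    k=get_calibration(c); K=np.array(k["camera_matrix"]); a=np.array(k["attitude"],float)
    M=a if a.shape==(3,3) else R.from_quat([a[1],a[2],a[3],a[0]]).as_matrix()
    return K,np.array(k["eye"]),M
def onz(c,u,v,z):
    K,e,M=cal(c); d=M@np.linalg.solve(K,[u,v,1.]); return e+d*(z-e[2])/d[2]
def proj(c,p):
    K,e,M=cal(c); q=K@(M.T@(np.array(p)-e)); return q[:2]/q[2]
E
python3 - <<'E'
from h import *
for c in("top","side"):
    im=get_image(c); cv2.imwrite(f"pics/{c}0.png",cv2.resize(im[:,:,::-1],(800,600)))
    print(c,cal(c))
    for n,z in(("knob_grip",.051),("knob_dot",.066),("jaw_nose",.021),("stand_mid",.02),("lock_tip",.087)):
        for b in boxes_of(c,n)[:4]:
            r,cc=b["at"]; u,v=cc*560,r*420
            print(n,round(b["score"],2),round(u),round(v),onz(c,u,v,z).round(3))
print(get_state())
E
```

```text
top (array([[382.21931193,   0.        , 278.60724381],
       [  0.        , 382.21931193, 204.62347766],
       [  0.        ,   0.        ,   1.        ]]), array([0.4241163 , 0.05133102, 0.81841287]), array([[ 0.03961415, -0.97859701,  0.20193713],
       [-0.99921376, -0.03847212,  0.00957872],
       [-0.00160475, -0.20215782, -0.97935164]]))
knob_grip 0.9 278 226 [0.539 0.059 0.051]
knob_dot 0.76 276 225 [0.537 0.063 0.066]
knob_dot 0.4 263 197 [0.595 0.092 0.066]
jaw_nose 0.94 269 228 [0.538 0.077 0.021]
jaw_nose 0.19 390 231 [ 0.54  -0.176  0.021]
stand_mid 0.87 396 160 [ 0.697 -0.192  0.02 ]
stand_mid 0.83 247 310 [0.369 0.115 0.02 ]
stand_mid 0.64 262 196 [0.606 0.095 0.02 ]
lock_tip 0.71 325 246 [ 0.498 -0.033  0.087]
side (array([[527.16140456,   0.        , 265.53565322],
       [  0.        , 527.16140456, 206.99527951],
       [  0.        ,   0.        ,   1.        ]]), array([0.50579598, 0.70776389, 0.88276894]), array([[-9.89390421e-01, -1.12048877e-01,  9.24751007e-02],
       [-1.45279786e-01,  7.65763121e-01, -6.26498705e-01],
       [-6.15545672e-04, -6.332865
[... 444 characters left out ...]
.29900265e+00,  2.75887398e-01,  1.50489215e+00, -4.89031986e-06,
        1.36069330e+00, -1.21032774e-01]), 'qvel': array([-1.70320722e-04,  3.08530434e-04, -6.49917337e-04,  3.67761099e-05,
        5.64031771e-04,  3.98757777e-04]), 'joint_efforts': array([-1.32544628e-03, -4.04214048e+01, -2.37390053e+01,  7.03353365e-02,
        2.50323460e-02, -3.35752098e-06]), 'eef_pos': array([ 0.22009756, -0.53125237,  0.20550334]), 'tcp_rot': array([5.99154689e-05, 9.80772753e-01, 1.95153281e-01, 2.12679854e-06]), 'contact_force': array([ 0.33858735, -0.37033622,  0.05029731]), 'wrist_torque': array([-0.00430377,  0.00081438, -0.05712899]), 'finger_force': 0.0, 'gripper_width': 0.09439880854607752}
```

View pics/top0.png

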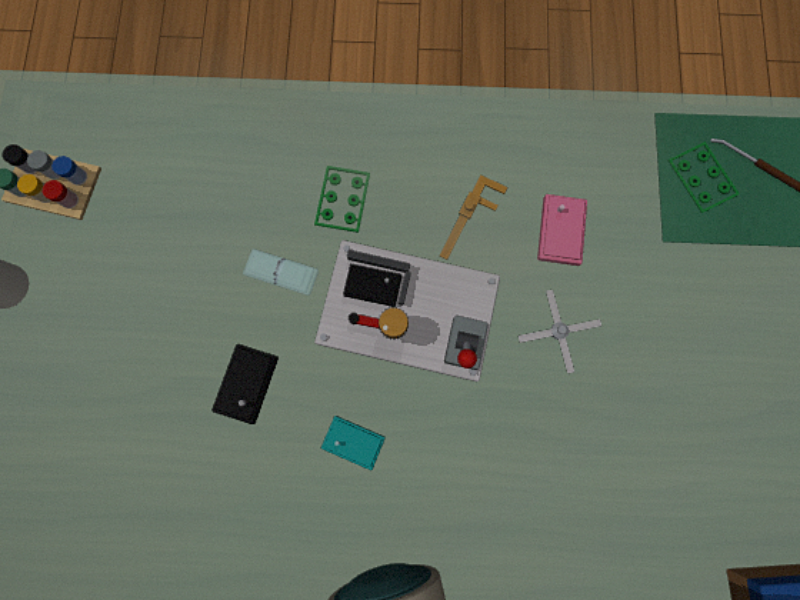

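View pics/side0.png

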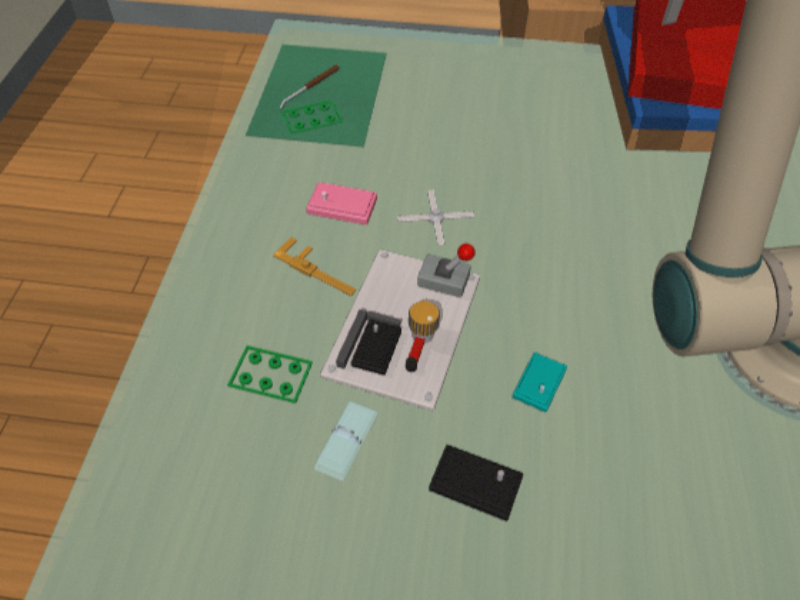

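The top picture (800x600) shows these candidates for the base:
- Small black base inside the jig at (373,285).
- Larger black one at (245,384), a decoy.
- Pink one at (562,230) and turquoise one at (352,442), both excluded.

I choose the jig one. The brass knob is at (393,322), the jaw points left to its roller at (353,318), and the red ball is at (467,358). In the side picture the knob is at (424,318), with the jig base at (377,345).

```bash
cat > m.py <<'E'
from h import *
import sys
tag=sys.argv[1]
for c in("top","side"):
    im=get_image(c)
    hsv=cv2.cvtColor(im,cv2.COLOR_RGB2HSV)
    for n,z in(("knob_grip",.051),("stand_mid",.028),("jaw_nose",.021)):
        for s in silhouettes(c,n)[:3]:
            p=np.argwhere(s["pixels"])[:,::-1]
            if len(p)<8: continue
            W=np.array([onz(c,u,v,z)[:2] for u,v in p]); (cx,cy),(w,h),a=cv2.minAreaRect((W*1000).astype(np.float32))
            print(c,n,round(s["score"],2),p.mean(0).round(1),"W",W.mean(0).round(4),"rect",np.round([cx,cy,w,h,a],1))
    if c=="top":
        cv2.imwrite(f"pics/crop{tag}.png",cv2.resize(im[155:275,210:360,::-1],(750,600),interpolation=cv2.INTER_CUBIC))
        # plate
        m=((hsv[:,:,1]<45)&(hsv[:,:,2]>120)).astype(np.uint8); m[:160]=0;m[275:]=0;m[:,:215]=0;m[:,355:]=0
        k,l,st,_=cv2.connectedComponentsWithStats(m); i=1+st[1:,4].argmax(); p=np.argwhere(l==i)[:,::-1]
        W=np.array([onz(c,u,v,.012)[:2] for u,v in p]); print("plate",len(p),cv2.minAreaRect((W*1000).astype(np.float32)))
E
python3 m.py 0
```

```text
top knob_grip 0.67 [275.2 225.4] W [0.5392 0.064 ] rect [539.   63.4  43.   42.6   2.3]
top stand_mid 0.95 [260.1 199.2] W [0.5974 0.0988] rect [598.   98.8  81.4  53.3  81.2]
top stand_mid 0.76 [393.2 160.6] W [ 0.6941 -0.1847] rect [ 695.1 -185.1   67.   106.8   83.7]Traceback (most recent call last):
  File "m.py", line 11, in <module>
    W=np.array([onz(c,u,v,z)[:2] for u,v in p]); (cx,cy),(w,h),a=cv2.minAreaRect((W*1000).astype(np.float32))
                ~~~^^^^^^^^^
  File "h.py", line 9, in onz
    K,e,M=cal(c); d=M@np.linalg.solve(K,[u,v,1.]); return e+d*(z-e[2])/d[2]
          ~~~^^^
  File "h.py", line 5, in cal
    k=get_calibration(c); K=np.array(k["camera_matrix"]); a=np.array(k["attitude"],float)
ValueError: time passes only in moves, steps and waits
```

```bash
sed -i 's/^def cal/import functools\n@functools.lru_cache\ndef cal/' h.py; python3 m.py 0
```

```text
top knob_grip 0.78 [274.7 225.7] W [0.5385 0.0649] rect [537.9  65.4  40.9  38.6   2.3]
top knob_grip 0.67 [329.8 145.6] W [ 0.7143 -0.0446] rect [698.4 -42.2  44.4 140.5  59.7]
top stand_mid 0.89 [260.3 199.1] W [0.5976 0.0983] rect [597.7  98.   79.   51.   80.6]
top stand_mid 0.89 [393.4 160.5] W [ 0.6944 -0.1851] rect [ 695.  -184.8   67.   105.5   84.3]
top stand_mid 0.72 [171.2 268.3] W [0.4461 0.2729] rect [446.7 273.6  67.9 100.9  74.6]
top jaw_nose 0.9 [268.8 225.4] W [0.543 0.078] rect [540.5  86.   44.6  84.5   2.3]
plate 11009 ((567.6253662109375, 45.46150207519531), (247.74453735351562, 306.56658935546875), 2.239872455596924)
side stand_mid 0.92 [238.8 141.4] W [ 0.6984 -0.171 ] rect [ 698.8 -171.7   77.4  107.5   83.8]
side stand_mid 0.83 [333. 337.] W [0.4492 0.2881] rect [449.5 287.2  70.2 103.2  74.7]
side stand_mid 0.82 [377.2 266.2] W [0.3747 0.1298] rect [374.2 128.6  83.1  48.2  70. ]
side jaw_nose 0.97 [294.5 229.6] W [0.5415 0.0599] rect [537.7  70.7  43.8 125.    4.4]
```

View pics/crop0.png

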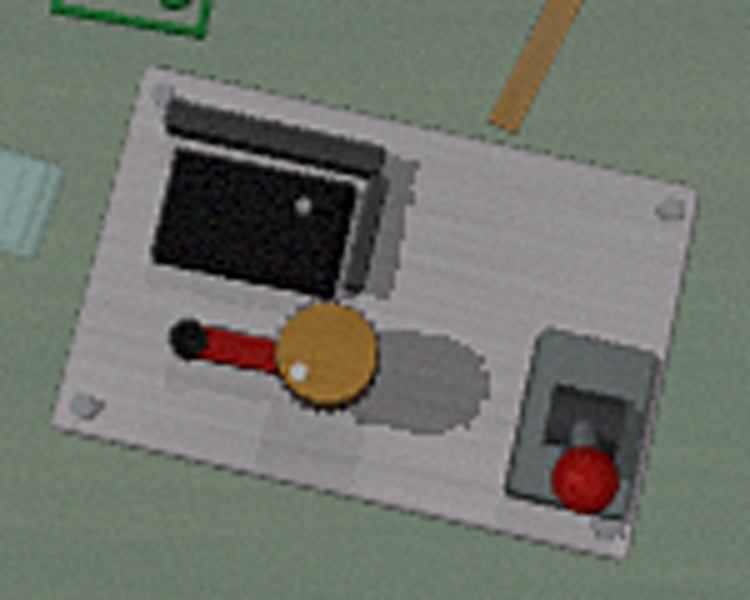

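The crop shows the black base's peg at (304,205), the fence above it with an end stop at right, the knob at (327,353) with its dot at (298,372), the jaw roller at (188,338) and the ball at (586,480). The base inside the jig is the right one.

Run:
```python
from h import *
f=lambda x,y,z:onz("top",210+x/5,155+y/5,z)[:2]
C=[f(148,67,.012),f(695,190,.012),f(625,557,.012),f(53,430,.012)]
print(np.round(C,4))
d=(C[0]-C[1])+(C[3]-C[2]); th=np.degrees(np.arctan2(d[1],d[0]))-90; print("fence x yaw",th)
d=f(168,130,.036)-f(380,175,.036);print(np.degrees(np.arctan2(d[1],d[0]))-90)
k=f(327,353,.066); print("knob",k,"ball",f(586,480,.087),"roller",f(188,338,.03),"dot",f(298,372,.066))
t=np.radians(th);ex=np.array([np.cos(t),np.sin(t)]);ey=np.array([-ex[1],ex[0]])
for n,p in(("ball",f(586,480,.087)),("roller",f(188,338,.03)),("dot",f(298,372,.066))):
    print(n,(p-k)@ex,(p-k)@ey)
print("sideknob",onz("side",424*.7,304*.7,.066))
s=get_state(); q=s["tcp_rot"]; M=R.from_quat([q[1],q[2],q[3],q[0]]).as_matrix()
print("tool delta to knob",M.T@(np.r_[k,.15]-s["eef_pos"]))
```

```text
[[ 0.6682  0.1481]
 [ 0.6221 -0.0922]
 [ 0.4636 -0.0634]
 [ 0.5071  0.1786]]
fence x yaw -10.530496007784464
-10.085375509421226
knob [0.53647195 0.06337336] ball [ 0.48839034 -0.03762761] roller [0.5458778  0.12216386] dot [0.52841516 0.07455498]
ball -0.028812988844462765 -0.10808723408190758
roller -0.001497048605338066 0.0595193347141753
dot -0.0099646421841543 0.009520841372150127
sideknob [0.53985409 0.05231841 0.066     ]
tool delta to knob [ 0.51989051 -0.42825563  0.05542122]
```

>>> move_arm --deltas '[{"x": 0.047, "y": -0.039, "z": 0.0, "grip": -1}, {"x": 0.047, "y": -0.039}, {"x": 0.047, "y": -0.039}, {"x": 0.047, "y": -0.039}, {"x": 0.047, "y": -0.039}]'

```text
invalid input
```

>>> move_arm --deltas '[{"x": 0.047, "y": -0.039}, {"x": 0.047, "y": -0.039}, {"x": 0.047, "y": -0.039}, {"x": 0.047, "y": -0.039}, {"x": 0.047, "y": -0.039}]'

```text
invalid input
```

>>> move_arm --deltas '[{"x": 0.047, "y": -0.039}, {"wz": -10}, {"wz": -10}, {"wz": -10}, {"wz": -10}]'

```text
invalid input
```

>>> move_arm --deltas '[{"wz": -10}, {"wz": -10}, {"wz": -10}, {}]'

```text
invalid input
```

```bash
cat > d.py <<'E'
from h import *
import sys
t=np.array([float(a) for a in sys.argv[1:4]])
s=get_state(); q=s["tcp_rot"]; M=R.from_quat([q[1],q[2],q[3],q[0]]).as_matrix()
print(s["clock"],s["eef_pos"],s["q"].round(3),"tool x yaw",np.degrees(np.arctan2(M[1,0],M[0,0])),"delta",(M.T@(t-s["eef_pos"])).round(4), M[:,2].round(3),s["contact_force"].round(2),s["wrist_torque"].round(3))
E
python3 d.py .537 .063 .04
```

```text
1.15 [ 0.22012676 -0.53127334  0.20551171] [-1.299  0.276  1.505  0.     1.361 -0.121] tool x yaw 22.508467141379064 delta [ 0.5202 -0.4277  0.1654] [ 0. -0. -1.] [0.11 1.26 0.07] [-0.001  0.027  0.023]
```

Rows probably need every key.

>>> move_arm --deltas '[{"x": 0.047, "y": -0.039, "z": 0, "wx": 0, "wy": 0, "wz": 0, "grip": -1}, {"x": 0.047, "y": -0.039, "z": 0, "wx": 0, "wy": 0, "wz": 0, "grip": -1}, {"x": 0.047, "y": -0.039, "z": 0, "wx": 0, "wy": 0, "wz": 0, "grip": -1}, {"x": 0.047, "y": -0.039, "z": 0, "wx": 0, "wy": 0, "wz": 0, "grip": -1}, {"x": 0.047, "y": -0.039, "z": 0, "wx": 0, "wy": 0, "wz": 0, "grip": -1}]'

```text
clock: 1.78
eef_pos: [0.3633, -0.2595, 0.2058]
tcp_rot: [0.0, 0.981, 0.195, 0.0]
contact_force: [1.1, -0.5, 0.1]
gripper_width: 0.0938
finger_force: 0.0
```

>>> move_arm --deltas '[{"x": 0.047, "y": -0.039, "z": 0, "wx": 0, "wy": 0, "wz": 0, "grip": -1}, {"x": 0.047, "y": -0.039, "z": 0, "wx": 0, "wy": 0, "wz": 0, "grip": -1}, {"x": 0.047, "y": -0.039, "z": 0, "wx": 0, "wy": 0, "wz": 0, "grip": -1}, {"x": 0.047, "y": -0.039, "z": 0, "wx": 0, "wy": 0, "wz": 0, "grip": -1}, {"x": 0.047, "y": -0.039, "z": 0, "wx": 0, "wy": 0, "wz": 0, "grip": -1}]'

```text
clock: 2.4
eef_pos: [0.5059, 0.0109, 0.2058]
tcp_rot: [0.0, 0.981, 0.195, 0.0]
contact_force: [-0.4, -1.0, 0.5]
gripper_width: 0.0939
finger_force: 0.0
```

>>> move_arm --deltas '[{"x": 0.047, "y": -0.039, "z": 0, "wx": 0, "wy": 0, "wz": 0, "grip": -1}, {"x": 0, "y": 0, "z": 0, "wx": 0, "wy": 0, "wz": -10, "grip": -1}, {"x": 0, "y": 0, "z": 0, "wx": 0, "wy": 0, "wz": -10, "grip": -1}, {"x": 0, "y": 0, "z": 0, "wx": 0, "wy": 0, "wz": -10, "grip": -1}, {"x": 0, "y": 0, "z": 0, "wx": 0, "wy": 0, "wz": -10, "grip": -1}]'

```text
clock: 3.02
eef_pos: [0.5335, 0.0632, 0.2054]
tcp_rot: [0.0, 0.853, 0.521, -0.0]
contact_force: [-0.6, -0.9, -0.6]
gripper_width: 0.094
finger_force: 0.0
```

>>> move_arm --deltas '[{"x": 0, "y": 0, "z": 0, "wx": 0, "wy": 0, "wz": -10, "grip": -1}, {"x": 0, "y": 0, "z": 0, "wx": 0, "wy": 0, "wz": -10, "grip": -1}, {"x": 0, "y": 0, "z": 0, "wx": 0, "wy": 0, "wz": -10, "grip": -1}, {"x": 0, "y": 0, "z": 0, "wx": 0, "wy": 0, "wz": 0, "grip": -1}]'

```text
clock: 3.52
eef_pos: [0.5335, 0.063, 0.2055]
tcp_rot: [0.0, 0.692, 0.722, -0.0]
contact_force: [-0.1, -0.5, -1.0]
gripper_width: 0.094
finger_force: 0.0
```

```bash
python3 d.py .537 .063 .04
```

```text
3.525 [0.53349076 0.062977   0.20547499] [-0.012  0.219  1.584 -0.     1.339 -0.054] tool x yaw 92.38941230299197 delta [-1.000e-04  3.500e-03  1.655e-01] [ 0. -0. -1.] [-0.12 -0.53 -0.99] [-0.052 -0.039 -0.032]
```

>>> move_arm --deltas '[{"x": 0, "y": 0.0035, "z": 0.055, "wx": 0, "wy": 0, "wz": 0, "grip": -1}, {"x": 0, "y": 0, "z": 0.055, "wx": 0, "wy": 0, "wz": 0, "grip": -1}, {"x": 0, "y": 0, "z": 0.035, "wx": 0, "wy": 0, "wz": 0, "grip": -1}, {"x": 0, "y": 0, "z": 0.02, "wx": 0, "wy": 0, "wz": 0, "grip": -1}, {"x": 0, "y": 0, "z": 0, "wx": 0, "wy": 0, "wz": 0, "grip": -1}]'

```text
clock: 4.15
eef_pos: [0.5357, 0.0631, 0.039]
tcp_rot: [-0.001, 0.692, 0.722, -0.001]
contact_force: [0.3, 0.1, -0.8]
gripper_width: 0.0939
finger_force: 0.0
```

>>> move_arm --deltas '[{"x": 0, "y": 0, "z": 0, "wx": 0, "wy": 0, "wz": 0, "grip": 1}, {"x": 0, "y": 0, "z": 0, "wx": 0, "wy": 0, "wz": 0, "grip": 1}, {"x": 0, "y": 0, "z": 0, "wx": 0, "wy": 0, "wz": 0, "grip": 1}, {"x": 0, "y": 0, "z": 0, "wx": 0, "wy": 0, "wz": 0, "grip": 1}, {"x": 0, "y": 0, "z": 0, "wx": 0, "wy": 0, "wz": 0, "grip": 1}]' --newtons 8

```text
clock: 4.78
eef_pos: [0.5371, 0.0631, 0.0406]
tcp_rot: [0.0, 0.692, 0.722, 0.0]
contact_force: [-0.7, 0.3, -1.3]
gripper_width: 0.0478
finger_force: 0.0
```

```bash
python3 d.py .537 .063 .04
```

```text
4.775 [0.53706609 0.06311235 0.04062406] [-0.012  0.37   1.818 -0.     0.953 -0.055] tool x yaw 92.50046999462853 delta [-0.0001 -0.0001  0.0006] [ 0. -0. -1.] [-0.71  0.33 -1.34] [ 0.    -0.116 -0.04 ]
```

>>> move_arm --deltas '[{"x": 0, "y": 0, "z": 0, "wx": 0, "wy": 0, "wz": 0, "grip": 1}, {"x": 0, "y": 0, "z": 0, "wx": 0, "wy": 0, "wz": 0, "grip": 1}]' --newtons 8

```text
clock: 5.03
eef_pos: [0.538, 0.0631, 0.0406]
tcp_rot: [0.001, 0.692, 0.722, 0.001]
contact_force: [2.4, 1.1, -0.4]
gripper_width: 0.0411
finger_force: 8.0
```

```bash
python3 d.py .537 .063 .04
```

```text
5.025 [0.5379773  0.06313917 0.04061126] [-0.012  0.37   1.817  0.     0.952 -0.055] tool x yaw 92.49781643835199 delta [-0.0001 -0.001   0.0006] [ 0.002  0.    -1.   ] [ 2.36  1.12 -0.44] [-0.002 -0.385  0.01 ]
```

```bash
cat > t.py <<'E'
from h import *
s=get_state(); q=s["tcp_rot"]; M=R.from_quat([q[1],q[2],q[3],q[0]]).as_matrix()
print(round(s["clock"],2),"yaw",np.degrees(np.arctan2(M[1,0],M[0,0])).round(2),"q6deg",np.degrees(s["q"][5]).round(2),"Tz",s["wrist_torque"][2].round(3),"eff6",s["joint_efforts"][5].round(3),"F",s["contact_force"].round(1),"grip",s["finger_force"],s["gripper_width"])
E
echo
```

```text
(no output)
```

>>> move_arm --deltas '[{"x": 0, "y": 0.001, "z": 0, "wx": 0, "wy": 0, "wz": 0, "grip": 1}, {"x": 0, "y": 0, "z": 0, "wx": 0, "wy": 0, "wz": 0, "grip": 1}]' --newtons 40

```text
clock: 5.28
eef_pos: [0.5381, 0.0631, 0.0406]
tcp_rot: [0.0, 0.691, 0.722, -0.0]
contact_force: [0.1, 0.2, 2.1]
gripper_width: 0.0399
finger_force: 40.0
```

```bash
python3 t.py
```

```text
5.28 yaw 92.51 q6deg -3.16 Tz -0.032 eff6 -0.014 F [0.1 0.2 2.1] grip 40.000285506248474 0.039889145641490084
```

>>> move_arm --deltas '[{"x": 0, "y": 0, "z": 0, "wx": 0, "wy": 0, "wz": 4, "grip": 1}, {"x": 0, "y": 0, "z": 0, "wx": 0, "wy": 0, "wz": 0, "grip": 1}]'

```text
clock: 5.52
eef_pos: [0.5381, 0.0631, 0.0406]
tcp_rot: [0.0, 0.716, 0.698, 0.0]
contact_force: [1.3, 0.2, 2.6]
gripper_width: 0.0406
finger_force: 40.0
```

```bash
python3 t.py
```

```text
5.53 yaw 88.55 q6deg 0.8 Tz 0.004 eff6 0.118 F [1.3 0.2 2.6] grip 40.00070571899414 0.040649856005407714
```

>>> move_arm --deltas '[{"x": 0, "y": 0, "z": 0, "wx": 0, "wy": 0, "wz": 4, "grip": 1}, {"x": 0, "y": 0, "z": 0, "wx": 0, "wy": 0, "wz": 0, "grip": 1}]'

```text
clock: 5.78
eef_pos: [0.5381, 0.0632, 0.0406]
tcp_rot: [0.0, 0.74, 0.673, 0.0]
contact_force: [0.5, -0.2, 3.5]
gripper_width: 0.0403
finger_force: 40.0
```

```bash
python3 t.py
```

```text
5.78 yaw 84.6 q6deg 4.75 Tz -0.022 eff6 0.104 F [ 0.5 -0.2  3.5] grip 40.000845193862915 0.04031227071121354
```

>>> move_arm --deltas '[{"x": 0, "y": 0, "z": 0, "wx": 0, "wy": 0, "wz": 3, "grip": 1}, {"x": 0, "y": 0, "z": 0, "wx": 0, "wy": 0, "wz": 0, "grip": 1}]'

```text
clock: 6.02
eef_pos: [0.5381, 0.0631, 0.0406]
tcp_rot: [0.0, 0.757, 0.654, 0.0]
contact_force: [-0.0, 0.8, 2.8]
gripper_width: 0.0405
finger_force: 40.0
```

```bash
python3 t.py
```

```text
6.03 yaw 81.61 q6deg 7.73 Tz -0.005 eff6 0.077 F [-0.   0.8  2.8] grip 40.00092923641205 0.04048319203084782
```

>>> move_arm --deltas '[{"x": 0, "y": 0, "z": 0, "wx": 0, "wy": 0, "wz": 3, "grip": 1}, {"x": 0, "y": 0, "z": 0, "wx": 0, "wy": 0, "wz": 0, "grip": 1}]'

```text
clock: 6.28
eef_pos: [0.5381, 0.0631, 0.0406]
tcp_rot: [0.0, 0.774, 0.633, 0.0]
contact_force: [0.3, 0.1, 3.1]
gripper_width: 0.0404
finger_force: 40.0
```

```bash
python3 t.py
```

```text
6.28 yaw 78.61 q6deg 10.73 Tz -0.012 eff6 0.074 F [0.3 0.1 3.1] grip 40.001245737075806 0.040420854515035236
```

>>> move_arm --deltas '[{"x": 0, "y": 0, "z": 0, "wx": 0, "wy": 0, "wz": 3, "grip": 1}, {"x": 0, "y": 0, "z": 0, "wx": 0, "wy": 0, "wz": 0, "grip": 1}]'

```text
clock: 6.52
eef_pos: [0.538, 0.0632, 0.0406]
tcp_rot: [0.0, 0.79, 0.613, 0.0]
contact_force: [0.9, -0.0, 3.8]
gripper_width: 0.0402
finger_force: 40.0
```

```bash
python3 t.py
```

```text
6.53 yaw 75.61 q6deg 13.73 Tz -0.057 eff6 0.077 F [ 0.9 -0.   3.8] grip 40.00130832195282 0.04023111970421173
```

>>> move_arm --deltas '[{"x": 0, "y": 0, "z": 0, "wx": 0, "wy": 0, "wz": 3, "grip": 1}, {"x": 0, "y": 0, "z": 0, "wx": 0, "wy": 0, "wz": 0, "grip": 1}]'

```text
clock: 6.78
eef_pos: [0.538, 0.0632, 0.0406]
tcp_rot: [0.0, 0.806, 0.592, 0.0]
contact_force: [-0.6, 0.1, 3.5]
gripper_width: 0.0402
finger_force: 40.0
```

```bash
python3 t.py
```

```text
6.78 yaw 72.62 q6deg 16.72 Tz -0.046 eff6 0.078 F [-0.6  0.1  3.5] grip 40.00126898288727 0.040202230724948385
```

>>> move_arm --deltas '[{"x": 0, "y": 0, "z": 0, "wx": 0, "wy": 0, "wz": 3, "grip": 1}, {"x": 0, "y": 0, "z": 0, "wx": 0, "wy": 0, "wz": 0, "grip": 1}]'

```text
clock: 7.02
eef_pos: [0.538, 0.0632, 0.0406]
tcp_rot: [0.0, 0.821, 0.571, 0.0]
contact_force: [0.1, 0.0, 3.5]
gripper_width: 0.0405
finger_force: 40.0
```

```bash
python3 t.py
```

```text
7.03 yaw 69.62 q6deg 19.72 Tz 0.013 eff6 0.107 F [0.1 0.  3.5] grip 40.00137805938721 0.04050022023768648
```

>>> move_arm --deltas '[{"x": 0, "y": 0, "z": 0, "wx": 0, "wy": 0, "wz": 3, "grip": 1}, {"x": 0, "y": 0, "z": 0, "wx": 0, "wy": 0, "wz": 0, "grip": 1}]'

```text
clock: 7.28
eef_pos: [0.5381, 0.0632, 0.0406]
tcp_rot: [0.0, 0.836, 0.549, 0.0]
contact_force: [0.4, 0.5, 4.5]
gripper_width: 0.0406
finger_force: 40.0
```

```bash
python3 t.py
```

```text
7.28 yaw 66.62 q6deg 22.72 Tz 0.055 eff6 0.142 F [0.4 0.5 4.5] grip 40.00156223773956 0.040613140646001
```

>>> move_arm --deltas '[{"x": 0, "y": 0, "z": 0, "wx": 0, "wy": 0, "wz": 3, "grip": 1}, {"x": 0, "y": 0, "z": 0, "wx": 0, "wy": 0, "wz": 0, "grip": 1}]'

```text
clock: 7.52
eef_pos: [0.5381, 0.0632, 0.0406]
tcp_rot: [0.0, 0.85, 0.527, 0.0]
contact_force: [-0.7, -0.1, 4.3]
gripper_width: 0.0402
finger_force: 40.0
```

```bash
python3 t.py
```

```text
7.53 yaw 63.63 q6deg 25.72 Tz 0.09 eff6 0.151 F [-0.7 -0.1  4.3] grip 40.00149965286255 0.04016325524762545
```

>>> move_arm --deltas '[{"x": 0, "y": 0, "z": 0, "wx": 0, "wy": 0, "wz": 3, "grip": 1}, {"x": 0, "y": 0, "z": 0, "wx": 0, "wy": 0, "wz": 0, "grip": 1}]'

```text
clock: 7.78
eef_pos: [0.538, 0.0631, 0.0406]
tcp_rot: [0.0, 0.863, 0.505, 0.0]
contact_force: [-0.4, 0.4, 5.2]
gripper_width: 0.0402
finger_force: 40.0
```

```bash
python3 t.py
```

```text
7.78 yaw 60.64 q6deg 28.7 Tz 0.238 eff6 0.304 F [-0.4  0.4  5.2] grip 40.00174283981323 0.0402200936970378
```

>>> move_arm --deltas '[{"x": 0, "y": 0, "z": 0, "wx": 0, "wy": 0, "wz": 3, "grip": 1}, {"x": 0, "y": 0, "z": 0, "wx": 0, "wy": 0, "wz": 0, "grip": 1}]'

```text
clock: 8.02
eef_pos: [0.538, 0.0632, 0.0406]
tcp_rot: [0.0, 0.876, 0.482, -0.0]
contact_force: [-1.0, -0.2, 5.7]
gripper_width: 0.0402
finger_force: 40.0
```

```bash
python3 t.py
```

```text
8.03 yaw 57.63 q6deg 31.72 Tz 0.145 eff6 0.226 F [-1.  -0.2  5.7] grip 40.001792907714844 0.04018334343279511
```

>>> move_arm --deltas '[{"x": 0, "y": 0, "z": 0, "wx": 0, "wy": 0, "wz": 2, "grip": 1}, {"x": 0, "y": 0, "z": 0, "wx": 0, "wy": 0, "wz": 0, "grip": 1}]'

```text
clock: 8.28
eef_pos: [0.538, 0.0632, 0.0406]
tcp_rot: [0.0, 0.885, 0.466, 0.0]
contact_force: [0.8, -0.1, 5.4]
gripper_width: 0.0405
finger_force: 40.0
```

```bash
python3 t.py
```

```text
8.28 yaw 55.58 q6deg 33.75 Tz -0.09 eff6 -0.057 F [ 0.8 -0.1  5.4] grip 40.0017911195755 0.040502275738863655
```

>>> move_arm --deltas '[{"x": 0, "y": 0, "z": 0, "wx": 0, "wy": 0, "wz": 2, "grip": 1}, {"x": 0, "y": 0, "z": 0, "wx": 0, "wy": 0, "wz": 0, "grip": 1}]'

```text
clock: 8.52
eef_pos: [0.5381, 0.0632, 0.0406]
tcp_rot: [-0.0, 0.893, 0.45, 0.0]
contact_force: [-0.5, 0.9, 5.9]
gripper_width: 0.0405
finger_force: 40.0
```

```bash
python3 t.py
```

```text
8.53 yaw 53.54 q6deg 35.78 Tz -0.32 eff6 -0.266 F [-0.5  0.9  5.9] grip 40.00179827213287 0.04052828146555613
```

>>> move_arm --deltas '[{"x": 0, "y": 0, "z": 0, "wx": 0, "wy": 0, "wz": 2, "grip": 1}, {"x": 0, "y": 0, "z": 0, "wx": 0, "wy": 0, "wz": 0, "grip": 1}]'

```text
clock: 8.78
eef_pos: [0.538, 0.0632, 0.0406]
tcp_rot: [-0.0, 0.901, 0.435, 0.0]
contact_force: [-0.1, -0.6, 4.6]
gripper_width: 0.0404
finger_force: 40.0
```

```bash
python3 t.py
```

```text
8.78 yaw 51.53 q6deg 37.78 Tz -0.272 eff6 -0.263 F [-0.1 -0.6  4.6] grip 40.00173568725586 0.04042316457573291
```

>>> move_arm --deltas '[{"x": 0, "y": 0, "z": 0, "wx": 0, "wy": 0, "wz": 2, "grip": 1}, {"x": 0, "y": 0, "z": 0, "wx": 0, "wy": 0, "wz": 0, "grip": 1}]'

```text
clock: 9.02
eef_pos: [0.538, 0.0632, 0.0406]
tcp_rot: [-0.0, 0.908, 0.419, 0.0]
contact_force: [0.5, -0.5, 5.7]
gripper_width: 0.0405
finger_force: 40.0
```

```bash
python3 t.py
```

```text
9.03 yaw 49.56 q6deg 39.76 Tz -0.154 eff6 -0.136 F [ 0.5 -0.5  5.7] grip 40.00178933143616 0.040518830315014305
```

>>> move_arm --deltas '[{"x": 0, "y": 0, "z": 0, "wx": 0, "wy": 0, "wz": 2, "grip": 1}, {"x": 0, "y": 0, "z": 0, "wx": 0, "wy": 0, "wz": 0, "grip": 1}]'

```text
clock: 9.28
eef_pos: [0.538, 0.0632, 0.0405]
tcp_rot: [0.0, 0.915, 0.404, 0.0]
contact_force: [0.1, 0.1, 5.6]
gripper_width: 0.0402
finger_force: 40.0
```

```bash
python3 t.py
```

```text
9.28 yaw 47.6 q6deg 41.73 Tz 0.005 eff6 0.053 F [0.1 0.1 5.6] grip 40.0017374753952 0.040153239668113204
```

>>> move_arm --deltas '[{"x": 0, "y": 0, "z": 0, "wx": 0, "wy": 0, "wz": 3, "grip": 1}, {"x": 0, "y": 0, "z": 0, "wx": 0, "wy": 0, "wz": 0, "grip": 1}]'

```text
clock: 9.52
eef_pos: [0.538, 0.0632, 0.0406]
tcp_rot: [0.0, 0.925, 0.38, 0.0]
contact_force: [-0.3, -0.1, 4.9]
gripper_width: 0.04
finger_force: 40.0
```

```bash
python3 t.py
```

```text
9.53 yaw 44.64 q6deg 44.7 Tz 0.244 eff6 0.304 F [-0.3 -0.1  4.9] grip 40.00188589096069 0.04003378010504808
```

>>> move_arm --deltas '[{"x": 0, "y": 0, "z": 0, "wx": 0, "wy": 0, "wz": 2, "grip": 1}, {"x": 0, "y": 0, "z": 0, "wx": 0, "wy": 0, "wz": 0, "grip": 1}]'

```text
clock: 9.78
eef_pos: [0.538, 0.0632, 0.0406]
tcp_rot: [0.0, 0.932, 0.364, 0.0]
contact_force: [-0.9, 0.1, 5.0]
gripper_width: 0.0407
finger_force: 40.0
```

```bash
python3 t.py
```

```text
9.78 yaw 42.65 q6deg 46.7 Tz 0.201 eff6 0.275 F [-0.9  0.1  5. ] grip 40.00170886516571 0.04066913416601599
```

>>> move_arm --deltas '[{"x": 0, "y": 0, "z": 0, "wx": 0, "wy": 0, "wz": 2, "grip": 1}, {"x": 0, "y": 0, "z": 0, "wx": 0, "wy": 0, "wz": 0, "grip": 1}]'

```text
clock: 10.02
eef_pos: [0.538, 0.0632, 0.0406]
tcp_rot: [0.0, 0.938, 0.347, 0.0]
contact_force: [0.5, -0.3, 5.7]
gripper_width: 0.0407
finger_force: 40.0
```

```bash
python3 t.py
```

```text
10.03 yaw 40.61 q6deg 48.73 Tz -0.002 eff6 0.085 F [ 0.5 -0.3  5.7] grip 40.001842975616455 0.04072306004926906
```

>>> move_arm --deltas '[{"x": 0, "y": 0, "z": 0, "wx": 0, "wy": 0, "wz": 2, "grip": 1}, {"x": 0, "y": 0, "z": 0, "wx": 0, "wy": 0, "wz": 0, "grip": 1}]'

```text
clock: 10.28
eef_pos: [0.538, 0.0632, 0.0406]
tcp_rot: [-0.0, 0.944, 0.33, 0.0]
contact_force: [-0.4, 0.4, 4.8]
gripper_width: 0.0401
finger_force: 40.0
```

```bash
python3 t.py
```

```text
10.28 yaw 38.56 q6deg 50.77 Tz -0.246 eff6 -0.188 F [-0.4  0.4  4.8] grip 40.001739263534546 0.040055454063330095
```

Second click is passing, with its crest near 40.5°. The pitch is about 16°, so seat 3 should be near 16°.

>>> move_arm --deltas '[{"x": 0, "y": 0, "z": 0, "wx": 0, "wy": 0, "wz": 3, "grip": 1}, {"x": 0, "y": 0, "z": 0, "wx": 0, "wy": 0, "wz": 3, "grip": 1}, {"x": 0, "y": 0, "z": 0, "wx": 0, "wy": 0, "wz": 0, "grip": 1}]'

```text
clock: 10.65
eef_pos: [0.538, 0.0632, 0.0406]
tcp_rot: [-0.0, 0.96, 0.28, 0.0]
contact_force: [-0.8, 0.2, 3.5]
gripper_width: 0.0404
finger_force: 40.0
```

```bash
python3 t.py
```

```text
10.65 yaw 32.57 q6deg 56.76 Tz -0.163 eff6 -0.035 F [-0.8  0.2  3.5] grip 40.00181436538696 0.04035679282074698
```

>>> move_arm --deltas '[{"x": 0, "y": 0, "z": 0, "wx": 0, "wy": 0, "wz": 4, "grip": 1}, {"x": 0, "y": 0, "z": 0, "wx": 0, "wy": 0, "wz": 0, "grip": 1}]'

```text
clock: 10.9
eef_pos: [0.538, 0.0632, 0.0406]
tcp_rot: [0.0, 0.969, 0.247, 0.0]
contact_force: [0.3, -0.9, 5.1]
gripper_width: 0.0406
finger_force: 40.0
```

```bash
python3 t.py
```

```text
10.9 yaw 28.64 q6deg 60.71 Tz 0.233 eff6 0.329 F [ 0.3 -0.9  5.1] grip 40.00178396701813 0.04055961766635805
```

>>> move_arm --deltas '[{"x": 0, "y": 0, "z": 0, "wx": 0, "wy": 0, "wz": 4, "grip": 1}, {"x": 0, "y": 0, "z": 0, "wx": 0, "wy": 0, "wz": 0, "grip": 1}]'

```text
clock: 11.15
eef_pos: [0.538, 0.0632, 0.0406]
tcp_rot: [0.0, 0.977, 0.213, 0.0]
contact_force: [-0.2, -0.1, 3.9]
gripper_width: 0.0407
finger_force: 40.0
```

```bash
python3 t.py
```

```text
11.15 yaw 24.6 q6deg 64.74 Tz -0.011 eff6 0.141 F [-0.2 -0.1  3.9] grip 40.00178575515747 0.04074880333411253
```

>>> move_arm --deltas '[{"x": 0, "y": 0, "z": 0, "wx": 0, "wy": 0, "wz": 2, "grip": 1}, {"x": 0, "y": 0, "z": 0, "wx": 0, "wy": 0, "wz": 0, "grip": 1}]'

```text
clock: 11.4
eef_pos: [0.538, 0.0632, 0.0406]
tcp_rot: [-0.0, 0.981, 0.196, 0.0]
contact_force: [-0.0, -0.2, 5.2]
gripper_width: 0.0404
finger_force: 40.0
```

```bash
python3 t.py
```

```text
11.4 yaw 22.56 q6deg 66.77 Tz -0.267 eff6 -0.182 F [-0.  -0.2  5.2] grip 40.00174283981323 0.0404290411986831
```

>>> move_arm --deltas '[{"x": 0, "y": 0, "z": 0, "wx": 0, "wy": 0, "wz": 2, "grip": 1}, {"x": 0, "y": 0, "z": 0, "wx": 0, "wy": 0, "wz": 2, "grip": 1}, {"x": 0, "y": 0, "z": 0, "wx": 0, "wy": 0, "wz": 0, "grip": 1}]'

```text
clock: 11.78
eef_pos: [0.538, 0.0632, 0.0406]
tcp_rot: [-0.0, 0.987, 0.161, 0.0]
contact_force: [-0.4, 0.7, 4.6]
gripper_width: 0.0403
finger_force: 40.0
```

```bash
python3 t.py
```

```text
11.78 yaw 18.54 q6deg 70.78 Tz -0.344 eff6 -0.238 F [-0.4  0.7  4.6] grip 40.00186264514923 0.04030333019877814
```

>>> move_arm --deltas '[{"x": 0, "y": 0, "z": 0, "wx": 0, "wy": 0, "wz": 2, "grip": 1}, {"x": 0, "y": 0, "z": 0, "wx": 0, "wy": 0, "wz": 0, "grip": 1}]'

```text
clock: 12.02
eef_pos: [0.538, 0.0632, 0.0406]
tcp_rot: [-0.0, 0.99, 0.144, 0.0]
contact_force: [-0.8, -0.9, 4.9]
gripper_width: 0.0407
finger_force: 40.0
```

```bash
python3 t.py; python3 m.py 1
```

```text
12.03 yaw 16.58 q6deg 72.75 Tz -0.133 eff6 -0.065 F [-0.8 -0.9  4.9] grip 40.00175356864929 0.04072100406243284
top stand_mid 0.92 [393.3 160.6] W [ 0.6942 -0.185 ] rect [ 694.9 -184.8   67.1  106.5   83.7]
top stand_mid 0.9 [170.8 267.6] W [0.4473 0.2739] rect [446.1 272.9  65.6 101.1  76. ]
top stand_mid 0.68 [241.2 297.7] W [0.3933 0.1268] rect [393.9 120.5  52.7  17.1  84.4]
plate 2730 ((474.9853515625, 83.32353210449219), (197.24024963378906, 95.20684051513672), 83.80435180664062)
side knob_grip 0.57 [287.8 224.2] W [0.555  0.0716] rect [555.   72.9   8.5  39.   23.8]
side knob_grip 0.56 [279.1 234.8] W [0.5689 0.0968] rect [560.8  50.5 294.4 159.5  79.2]
side knob_grip 0.27 [187.9 260.8] W [0.7309 0.1846] rect [729.2 184.2  68.   95.1  83. ]
side stand_mid 0.94 [377.2 266.9] W [0.3746 0.1314] rect [374.1 130.4  84.6  49.   69. ]
side stand_mid 0.88 [238.9 141.4] W [ 0.6982 -0.1711] rect [ 698.7 -171.8   79.   107.4   83.2]
side stand_mid 0.78 [260.5 240. ] W [0.6055 0.1011] rect [605.2 100.2  85.5  52.   79.3]
side jaw_nose 0.62 [282.8 240.1] W [0.5619 0.09  ] rect [552.9  81.   94.   45.2  75. ]
```

>>> move_arm --deltas '[{"x": 0, "y": 0, "z": 0, "wx": 0, "wy": 0, "wz": 0.7, "grip": 1}, {"x": 0, "y": 0, "z": 0, "wx": 0, "wy": 0, "wz": 0, "grip": 1}, {"x": 0, "y": 0, "z": 0, "wx": 0, "wy": 0, "wz": 0, "grip": 1}]'

```text
clock: 12.8
eef_pos: [0.538, 0.0632, 0.0406]
tcp_rot: [-0.0, 0.99, 0.138, 0.0]
contact_force: [0.5, -0.6, 6.4]
gripper_width: 0.0405
finger_force: 40.0
```

```bash
python3 t.py
```

```text
12.8 yaw 15.9 q6deg 73.43 Tz -0.064 eff6 -0.037 F [ 0.5 -0.6  6.4] grip 40.00150680541992 0.0404782807304658
```

>>> move_arm --deltas '[{"x": 0, "y": 0, "z": 0, "wx": 0, "wy": 0, "wz": 0, "grip": 0}, {"x": 0, "y": 0, "z": 0, "wx": 0, "wy": 0, "wz": 0, "grip": 0}, {"x": 0, "y": 0, "z": 0, "wx": 0, "wy": 0, "wz": 0, "grip": -0.3}, {"x": 0, "y": 0, "z": 0, "wx": 0, "wy": 0, "wz": 0, "grip": -0.3}]'

```text
clock: 13.3
eef_pos: [0.5378, 0.0632, 0.0402]
tcp_rot: [-0.0, 0.99, 0.138, -0.0]
contact_force: [0.5, 0.1, 0.2]
gripper_width: 0.0605
finger_force: 0.0
```

>>> move_arm --deltas '[{"x": 0, "y": 0, "z": -0.03, "wx": 0, "wy": 0, "wz": 0, "grip": -0.3}, {"x": 0, "y": 0, "z": -0.06, "wx": 0, "wy": 0, "wz": 0, "grip": -0.3}, {"x": -0.06, "y": 0, "z": -0.02, "wx": 0, "wy": 0, "wz": 0, "grip": 1}, {"x": -0.06, "y": 0, "z": 0, "wx": 0, "wy": 0, "wz": 0, "grip": 1}, {"x": -0.06, "y": 0, "z": 0, "wx": 0, "wy": 0, "wz": 0, "grip": 1}]'

```text
clock: 13.92
eef_pos: [0.3639, 0.014, 0.1504]
tcp_rot: [0.0, 0.99, 0.138, 0.0]
contact_force: [0.0, -0.7, 0.7]
gripper_width: 0.0345
finger_force: 0.0
```

```bash
python3 t.py; python3 m.py 2; python3 d.py .46 -.033 .08
```

```text
13.93 yaw 15.86 q6deg 65.39 Tz -0.007 eff6 0.411 F [ 0.  -0.7  0.7] grip 0.0 0.034496162517506125
top knob_grip 0.69 [275.  225.9] W [0.538  0.0644] rect [538.   64.4  40.9  40.6   2.3]
top knob_grip 0.24 [270.6 222.4] W [0.5449 0.0736] rect [552.5  78.8  81.2  41.7  46.8]
top stand_mid 0.94 [241.3 306.2] W [0.3768 0.1255] rect [374.3 124.7  59.6  51.3  68.2]
top stand_mid 0.9 [171.3 268.2] W [0.4461 0.2727] rect [447.  272.4  67.7 103.3  75. ]
top stand_mid 0.83 [393.3 160.5] W [ 0.6945 -0.1848] rect [ 695.1 -185.    66.9  106.8   83.9]
top jaw_nose 0.86 [270.1 222.1] W [0.5503 0.0756] rect [558.5  81.   84.5  43.4  46.8]
top jaw_nose 0.6 [326.6 249.4] W [ 0.4974 -0.0444] rect [498.3 -46.2  25.8  32.8  64.6]
plate 12234 ((567.6276245117188, 45.40966796875), (247.7455596923828, 306.826904296875), 2.240143299102783)
side knob_grip 0.93 [296.3 221.9] W [0.5389 0.0634] rect [538.4  63.2  42.2  60.7   6.9]
side knob_grip 0.54 [285.6 226.4] W [0.5585 0.0745] rect [560.2  49.8 296.7 160.2  79.5]
side stand_mid 0.72 [260.5 240.1] W [0.6054 0.1014] rect [605.1 100.5  85.3  50.3  78.6]
side stand_mid 0.61 [332.9 337. ] W [0.4493 0.2881] rect [449.8 287.2  68.9 101.7  74.6]
side stand_mid 0.57 [377.2 266.8] W [0.3746 0.1311] rect [374.9 131.   84.6  50.1  70. ]
side jaw_nose 0.73 [291.6 229.4] W [0.5475 0.0604] rect [548.4  69.  119.7  48.5  74.4]
14.325 [0.36717402 0.01439461 0.15038663] [-0.151 -0.     1.988  0.     1.153  1.143] tool x yaw 15.83461438347863 delta [0.0763 0.0709 0.0705] [ 0.001 -0.    -1.   ] [ 0.79  0.24 -0.47] [0.037 0.025 0.002]
```

View pics/crop2.png

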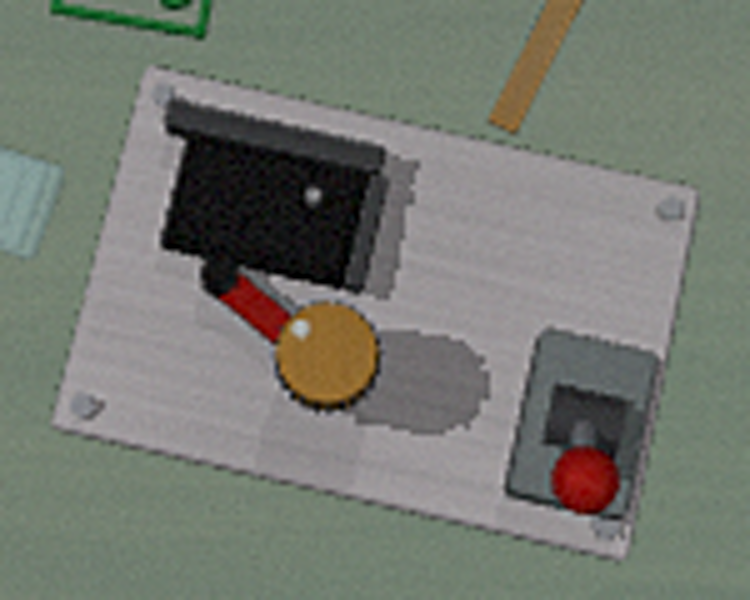

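The crop shows the base against the fence with the jaw roller on it at (220,275) and the dot at (300,328) in line with the jaw. The ball is still open at (586,480).

```bash
python3 - <<'E'
from h import *
f=lambda x,y,z:onz("top",210+x/5,155+y/5,z)[:2]
k=f(327,353,.066)
j=f(220,273,.03)-k; d=f(300,328,.066)-k
a=np.arctan2(*j[::-1]); b=np.arctan2(*d[::-1]); print("jaw",np.degrees(a),np.linalg.norm(j),"dot",np.degrees(b),np.linalg.norm(d),"x",14*np.sin(a-b))
E
python3 d.py .444 -.03 .073
```

```text
jaw 51.34548043449719 0.06005786783335927 dot 49.23701246840507 0.01474640648470478 x 0.5150796411008227
14.325 [0.36717402 0.01439461 0.15038663] [-0.151 -0.     1.988  0.     1.153  1.143] tool x yaw 15.83461438347863 delta [0.0617 0.0636 0.0775] [ 0.001 -0.    -1.   ] [ 0.79  0.24 -0.47] [0.037 0.025 0.002]
```

>>> move_arm --deltas '[{"x": 0, "y": 0, "z": 0, "wx": 0, "wy": 0, "wz": 9, "grip": 1}, {"x": 0, "y": 0, "z": 0, "wx": 0, "wy": 0, "wz": 9, "grip": 1}, {"x": 0, "y": 0, "z": 0, "wx": 0, "wy": 0, "wz": 8.4, "grip": 1}, {"x": 0, "y": 0, "z": 0, "wx": 0, "wy": 0, "wz": 0, "grip": 1}]'

```text
clock: 14.82
eef_pos: [0.3665, 0.0145, 0.15]
tcp_rot: [-0.0, 0.996, -0.091, -0.0]
contact_force: [-0.2, 0.5, 0.7]
gripper_width: 0.0003
finger_force: 0.0
```

```bash
python3 d.py .444 -.03 .073
```

```text
14.825 [0.36652175 0.01447614 0.15000996] [-0.151  0.     1.989 -0.     1.153  1.602] tool x yaw -10.458819070587563 delta [0.0843 0.0297 0.077 ] [-0.  0. -1.] [-0.16  0.47  0.67] [ 0.046 -0.007  0.01 ]
```

The dot is in line with the jaw (x ≈ 0.5 mm, estimated from the crop). Next I go behind the ball, drop and push.

>>> move_arm --deltas '[{"x": 0.042, "y": 0.0148, "z": 0, "wx": 0, "wy": 0, "wz": 0, "grip": 1}, {"x": 0.042, "y": 0.0148, "z": 0, "wx": 0, "wy": 0, "wz": 0, "grip": 1}, {"x": 0, "y": 0, "z": 0.047, "wx": 0, "wy": 0, "wz": 0, "grip": 1}, {"x": 0, "y": 0, "z": 0.03, "wx": 0, "wy": 0, "wz": 0, "grip": 1}, {"x": 0, "y": 0, "z": 0, "wx": 0, "wy": 0, "wz": 0, "grip": 1}]'

```text
clock: 15.45
eef_pos: [0.4412, -0.0298, 0.0712]
tcp_rot: [-0.0, 0.996, -0.091, -0.003]
contact_force: [-0.1, 0.2, -0.6]
gripper_width: 0.0004
finger_force: 0.0
```

>>> move_arm --deltas '[{"x": 0.015, "y": 0, "z": 0, "wx": 0, "wy": 0, "wz": 0, "grip": 1}, {"x": 0.015, "y": 0, "z": 0, "wx": 0, "wy": 0, "wz": 0, "grip": 1}, {"x": 0.015, "y": 0, "z": 0, "wx": 0, "wy": 0, "wz": 0, "grip": 1}, {"x": 0.015, "y": 0, "z": 0, "wx": 0, "wy": 0, "wz": 0, "grip": 1}, {"x": 0, "y": 0, "z": 0, "wx": 0, "wy": 0, "wz": 0, "grip": 1}]'

```text
clock: 16.08
eef_pos: [0.504, -0.0418, 0.0735]
tcp_rot: [0.0, 0.996, -0.092, 0.001]
contact_force: [-0.3, -0.1, 0.2]
gripper_width: 0.0007
finger_force: 0.0
```

```bash
python3 d.py .525 -.045 .073; python3 m.py 3
```

```text
16.075 [ 0.50399687 -0.04182069  0.07345447] [-0.22   0.285  1.853 -0.     1.001  1.535] tool x yaw -10.592170072471742 delta [ 0.0212 -0.0007  0.0005] [ 0.003 -0.001 -1.   ] [-0.27 -0.12  0.23] [0.008 0.065 0.038]
top knob_grip 0.72 [274.6 225.3] W [0.5393 0.0652] rect [539.   65.5  43.   38.6   2.3]
top stand_mid 0.89 [171.  268.4] W [0.4457 0.2734] rect [446.3 273.2  64.8 101.3  75.2]
top stand_mid 0.84 [262.1 196.7] W [0.603  0.0947] rect [603.1  94.5  80.1  50.   78. ]
top stand_mid 0.69 [246.9 309.4] W [0.3709 0.114 ] rect [371.1 113.8  77.4  48.5  69.8]
top jaw_nose 0.88 [270.  222.4] W [0.5497 0.0758] rect [557.4  80.9  85.9  41.9  46.8]
plate 7541 ((565.9453125, 88.40253448486328), (247.7455596923828, 220.77659606933594), 2.2398734092712402)
side knob_grip 0.86 [296.4 221.7] W [0.5387 0.0628] rect [538.6  61.9  46.2  63.3   7. ]
side stand_mid 0.77 [377.3 266.9] W [0.3743 0.1313] rect [374.8 130.7  87.5  51.8  70.1]
side stand_mid 0.72 [332.6 336.7] W [0.45   0.2877] rect [450.1 287.   71.1 104.2  74.4]
side stand_mid 0.6 [238.7 141.3] W [ 0.6987 -0.1713] rect [ 698.4 -171.    79.6  106.5   83.7]
side jaw_nose 0.9 [291.9 229.2] W [0.5468 0.0599] rect [547.7  68.3 121.4  49.4  74.4]
```

View pics/crop3.png

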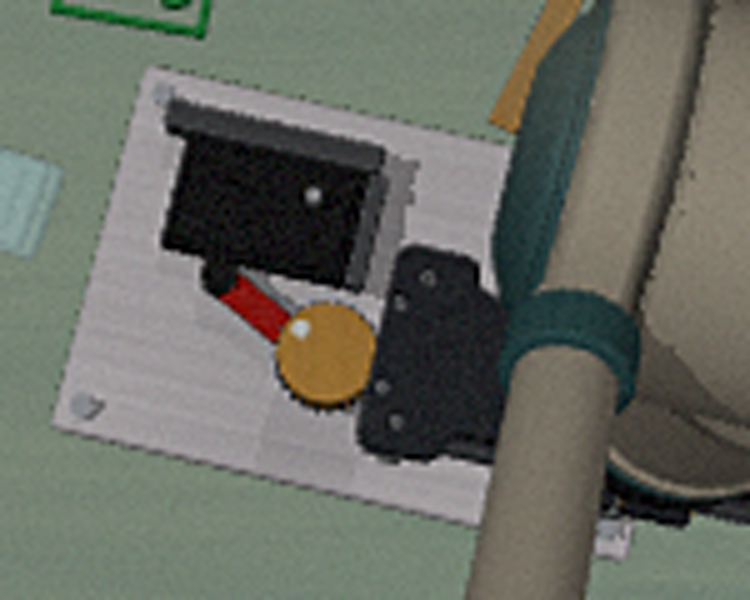

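The arm hides the lever in this view; the base, jaw and dot have not moved. I'll push on and watch the force.

>>> move_arm --deltas '[{"x": 0.008, "y": 0, "z": 0, "wx": 0, "wy": 0, "wz": 0, "grip": 1}, {"x": 0.008, "y": 0, "z": 0, "wx": 0, "wy": 0, "wz": 0, "grip": 1}, {"x": 0.003, "y": 0, "z": 0, "wx": 0, "wy": 0, "wz": 0, "grip": 1}, {"x": 0, "y": 0, "z": 0, "wx": 0, "wy": 0, "wz": 0, "grip": 1}]'

```text
clock: 16.98
eef_pos: [0.5208, -0.0448, 0.0731]
tcp_rot: [0.0, 0.996, -0.092, 0.0]
contact_force: [0.0, 0.7, 0.2]
gripper_width: 0.0008
finger_force: 0.1
```

>>> move_arm --deltas '[{"x": 0.003, "y": 0, "z": 0, "wx": 0, "wy": 0, "wz": 0, "grip": 1}, {"x": 0, "y": 0, "z": 0, "wx": 0, "wy": 0, "wz": 0, "grip": 1}]'

```text
clock: 17.23
eef_pos: [0.5233, -0.0453, 0.0731]
tcp_rot: [0.0, 0.996, -0.092, -0.0]
contact_force: [-0.7, 0.9, -1.2]
gripper_width: 0.0007
finger_force: 0.4
```

```bash
python3 t.py;python3 - <<'E'
from h import *
im=get_image("side"); cv2.imwrite("pics/s4.png",cv2.resize(im[130:280,220:370,::-1],(600,600),interpolation=cv2.INTER_CUBIC))
E
```

```text
17.23 yaw -10.6 q6deg 88.06 Tz -0.026 eff6 0.003 F [-0.7  0.9 -1.2] grip 0.36943347193300724 0.0006610483015653312
```

View pics/s4.png

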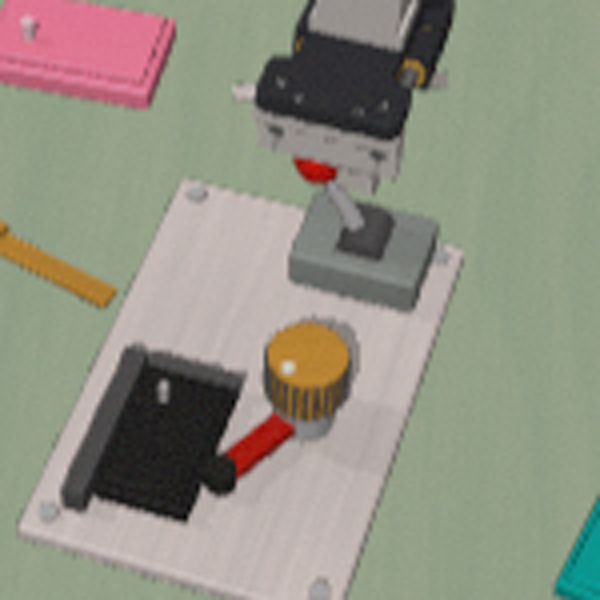

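The side crop shows the ball at (315,170) leaning to the fence side. I feel no stop yet, so I push on.

>>> move_arm --deltas '[{"x": 0.003, "y": 0, "z": 0, "wx": 0, "wy": 0, "wz": 0, "grip": 1}, {"x": 0, "y": 0, "z": 0, "wx": 0, "wy": 0, "wz": 0, "grip": 1}]'

```text
clock: 17.52
eef_pos: [0.5241, -0.0454, 0.073]
tcp_rot: [-0.0, 0.996, -0.092, -0.002]
contact_force: [-5.0, 0.9, 2.7]
gripper_width: 0.0006
finger_force: 2.5
```

>>> move_arm --deltas '[{"x": 0.002, "y": 0, "z": 0, "wx": 0, "wy": 0, "wz": 0, "grip": 1}, {"x": 0, "y": 0, "z": 0, "wx": 0, "wy": 0, "wz": 0, "grip": 1}]'

```text
clock: 17.77
eef_pos: [0.5242, -0.0454, 0.073]
tcp_rot: [-0.0, 0.996, -0.092, -0.004]
contact_force: [-7.3, 1.1, 4.2]
gripper_width: 0.0005
finger_force: 4.2
```

The stop is reached at the predicted place. I back off, lift and check.

>>> move_arm --deltas '[{"x": -0.02, "y": 0, "z": 0, "wx": 0, "wy": 0, "wz": 0, "grip": 1}, {"x": -0.04, "y": 0, "z": 0, "wx": 0, "wy": 0, "wz": 0, "grip": 1}, {"x": -0.05, "y": 0, "z": -0.03, "wx": 0, "wy": 0, "wz": 0, "grip": 1}, {"x": -0.05, "y": 0, "z": -0.03, "wx": 0, "wy": 0, "wz": 0, "grip": 1}, {"x": 0, "y": 0, "z": -0.04, "wx": 0, "wy": 0, "wz": 0, "grip": 1}]'

```text
clock: 18.4
eef_pos: [0.3667, -0.0157, 0.1734]
tcp_rot: [-0.0, 0.996, -0.092, -0.001]
contact_force: [1.3, -0.4, 0.5]
gripper_width: 0.0
finger_force: 0.0
```

>>> move_arm --deltas '[{"x": 0, "y": 0, "z": 0, "wx": 0, "wy": 0, "wz": 0, "grip": 1}, {"x": 0, "y": 0, "z": 0, "wx": 0, "wy": 0, "wz": 0, "grip": 1}]'

```text
clock: 18.65
eef_pos: [0.3714, -0.0169, 0.1732]
tcp_rot: [0.0, 0.996, -0.092, 0.001]
contact_force: [1.2, -0.6, 0.6]
gripper_width: 0.0001
finger_force: 0.0
```

```bash
python3 t.py; python3 m.py 5 | grep -E "top (stand|jaw)"
```

```text
18.65 yaw -10.6 q6deg 87.24 Tz -0.004 eff6 0.0 F [ 1.2 -0.6  0.6] grip 0.0 0.00012922827806207277
top stand_mid 0.76 [262.4 196.7] W [0.6029 0.0941] rect [602.9  94.2  81.4  51.2  78.7]
top stand_mid 0.74 [245.5 308.7] W [0.3723 0.1169] rect [372.3 116.5  74.4  51.1  71.1]
top stand_mid 0.68 [393.4 160.2] W [ 0.6951 -0.185 ] rect [ 696.  -185.1   66.9  108.    83.9]
top jaw_nose 0.91 [271.  223.1] W [0.5481 0.0737] rect [548.7  83.8  83.7  44.9  70.6]
```

View pics/crop5.png

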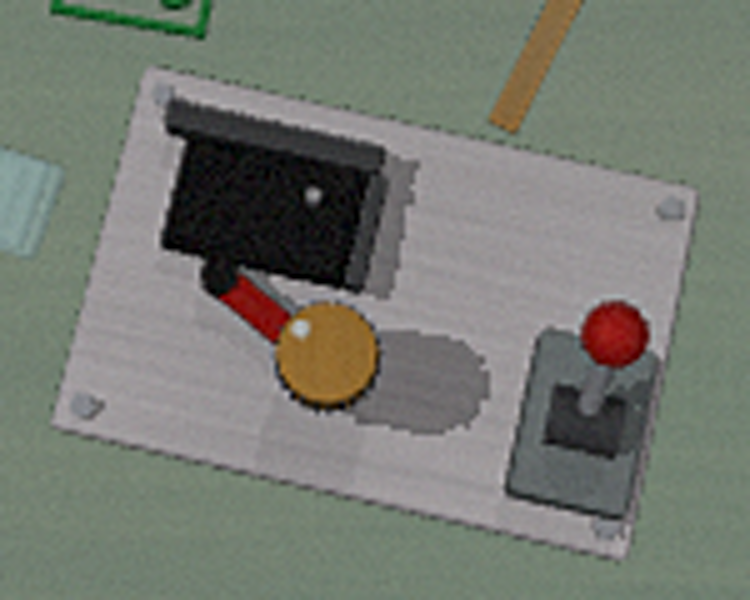

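The ball is now at (615,333), fully over. The base is flush at (270,205), the roller is on it at (220,275), and the dot at (300,328) is unchanged.

```bash
python3 -c "from station import *; print(hand_in())"
```

```text
the job is handed in; nothing more can be done
None
```

I've handed the job in: the base is flush on the fence, the clutch was turned three clicks by feel without letting go, the lock lever was pushed over to its stop, and the robot is touching nothing. The hand-in call returned no verdict.

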